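# Weigh two couplers and chock the light side

## Robot

A 6-joint arm with a two-finger parallel gripper is mounted at the origin on a cart in front of the work surface, level with it; the furniture and walls round the work are solid. World frame = base frame: x ahead of the robot, y to its left, z up, the work surface at z = 0. Lengths are in m, angles in rad, forces in N, time in s.
With the tool pointing down it reaches from about 0.375 to 0.975 m from the base axis. Payload 3.8 kg.
Tool frame: the origin (TCP) lies on the centre line of the jaws, within the pads' length; the fingertips stand 17 mm ahead of it and the grasp point (between the pads) lies 2 mm behind it (bot.tip_extent is the distance from the TCP to the fingertips, in m); z points along the fingers, y is the line along which they close (so a half turn about z gives the same grasp; the last joint's range is limited). The gripper opens to 85 mm and grips with 20 to 120 N. Pads are 22 mm wide; open, the fingers measure 114 mm over their backs; the gripper's body (76 mm by 85 mm) begins 54 mm behind the grasp point. The pads swing forward as they close: fully open they stand 13 mm farther back than shut.
Start: joints at [-1.228, 0.264, 1.604, -0, 1.274, -0.037], TCP at [0.25, -0.627, 0.248] pointing down, gripper open.
Joint ranges: [-2.63, 2.63], [-0.94, 2.18], [0.31, 2.57], [-1.31, 4.45], [0, 2.66], [-2.55, 2.55]. Speed limits (rad/s): [2.57, 2.57, 3.14, 3.14, 3.14, 3.14].

## Interface

Orientations are given as a rotation vector (axis times angle).
In Python, from workcell import readout, read_camera, finish_job, bot gives the robot as it stands.
- The arm moves only by the tool jog_arm, never from a script. Its argument "deltas" is one flat list of numbers, 7 for each row, row after row: the shift along the tool's x, y, z in m, then the turn, a rotation vector about the tool's x, y, z in degrees, then the gripper command: -1 is shut, 1 is fully open, values between are in proportion. A call has 1 to 8 rows; each row is the pose to reach, as a shift and turn from the pose commanded when the call began, along the tool's axes at that moment; what a row does not reach only later rows make up. A row lasts 1/10 s, in which the tool goes at most 50 mm and 8.59 degrees, less where a joint would pass 70% of its speed; a pose out of reach is approached as far as the arm can. A call with a gripper value outside its range is refused whole. The fingers move at their own pace and stop on an object; "squeeze" is the grip in N (left out, the last holds). Time passes only in rows, so rows that repeat a pose let the fingers close. It gives the time, the measured TCP pose, the force, the opening and the grip force at its end, in the units of the state.
- readout.read_state(): the state, without advancing time (a new reading comes with each control period).
- read_camera(name): name is "side" or "top" or "wrist"; returns a dict with "color" (420x560x3 uint8, blue, green, red), "fx", "fy", "cx", "cy" (pixels), "dist" ([k1, k2, p1, p2, k3] as OpenCV has them; the pictures are not rectified), "origin" and "attitude" of the camera in the world. Camera axes: x right, y down, z forward; pixel columns grow to the right and rows downward; lengths in m; the calibration is good to about 2 mm. A picture is of the moment at which its call begins. There is no depth.
- finish_job(): hands the job in; it is judged then, once.
The state is a dict: "time": time; "q": joint angles; "joint_vel": joint speeds; "joint_torque": joint torques, N m; "tool_pos": TCP position; "tcp_rot": TCP orientation; "wrist_force": force on the tool from outside, world axes, zero at the start; "torque": the same for the moment, N m; "width": opening from 0.0 (shut) to 1.0 (fully open); "grip_force": force on a finger pad.
Only numpy, scipy, OpenCV 4.12 (cv2) and the standard library are available. Lean on these libraries where they do the work, as an engineer would, in place of code of your own. Each camera call takes 0.05 s, during which the arm holds its last target. There are 200 camera calls.

## Task

Stand the two brass couplers upright on the balance, one in each pan, to find the heavier. Once the beam has tipped and settled, slide the wooden wedge along the bench, thin end first, under the screw foot of the risen pan until you feel it bear snugly, so that the reading stays put; do not drive it in hard, about 5 N on the foot is right and 12 N too much. Leave the wedge flat on the bench and bearing, with both couplers on their pans, and do not disturb the other things on the bench.

Things in the scene. Friction and masses are not known exactly. Their poses are not given: they have to be found in the camera images.
- balance: the fixed stand of the equal-arm balance: grey foot plate 84x100x12 mm and two cheeks 74 mm tall with the pivot between them, 60 mm above the bench. Origin: centre of the underside of the foot plate, on the bench; y runs along the beam to the left pan, x away from the robot, z up
- beam: the beam, dark steel, 260 mm between pan centres, damped, level when empty; the heavier coupler tips it fully, 0.09 rad either way (a pan rises or sinks 12 mm). Origin: on the pivot axis, 60 mm above the bench; y along the beam to the left pan; it turns about x. An aluminium dish, 64 mm across with a lip 5 mm above its floor, is fixed at each end and tilts with it
- boss_left (a point): lower end of the boss under the left pan, on the pan's centre line, 18 mm below the pivot axis, 26 below the dish floor. From it a steel screw foot hangs down, 16 mm across, domed end 8 mm across. The foot's end is 9 to 23 mm below this point: how far it is screwed out differs each time and is not measured. It does not give under 25 N
- boss_right (a point): lower end of the boss under the right pan, on the pan's centre line, 18 mm below the pivot axis, 26 below the dish floor. From it a steel screw foot hangs down, 16 mm across, domed end 8 mm across. The foot's end is 9 to 23 mm below this point: how far it is screwed out differs each time and is not measured. It does not give under 25 N
- pan_left (a point): centre of the floor of the left (+y) dish, 130 mm from the pivot along the beam; 68 mm above the bench when level, about 80 risen, 56 sunk
- pan_right (a point): centre of the floor of the right (-y) dish, 130 mm from the pivot along the beam; 68 mm above the bench when level, about 80 risen, 56 sunk
- coupler_1: one of two look-alike brass pipe couplers standing on end, 26 mm across, 66 mm tall, 150 to 310 g; which is heavier cannot be seen (the two differ by at least 60 g). Origin: centre of its underside, z up along it
- coupler_2: one of two look-alike brass pipe couplers standing on end, 26 mm across, 66 mm tall, 150 to 310 g; which is heavier cannot be seen (the two differ by at least 60 g). Origin: centre of its underside, z up along it
- wedge: plain wooden wedge with handle, 178 mm long, lying flat, 140 to 235 g. Origin: on its underside, below the grip; x to the thin end, z up. Handle: 26 mm wide, 30 mm high, from x = -28 to 55 mm. Then the wedge, 28 mm wide: 48 mm high from x = 55 to 65 mm, sloping straight down to 24 mm high at the blunt thin end, x = 150 mm
- wedge_ramp (a point): middle of the wedge's sloping face, 107 mm from the wedge's origin towards the thin end, 36 mm above its underside. The foot of the risen pan meets the slope when the wedge's origin lies about 75 to 128 mm in front of the foot, the wedge lying along the stand's x. It stays by friction when let go
- black_tape: bystander, to be left alone: roll of black tape, 58x60x19 mm. Origin: centre of its underside
- nut_m12_2: bystander, to be left alone: steel hex nut, 22x19x10 mm. Origin: centre of its underside
- striped_tape: bystander, to be left alone: yellow-green striped roll of tape standing on edge, 19x51x50 mm. Origin: centre of its underside
- wood_block: bystander, to be left alone: beech offcut, 45x90x22 mm. Origin: centre of its underside
- parts_tin: bystander, to be left alone: flat round red tin with cream lid, 72x72x32 mm. Origin: centre of its underside
- wrench_13: bystander, to be left alone: open-end wrench lying flat, 25x193x8 mm. Origin: centre of its underside
There are look-alikes about, which are no part of the job. What is shaped like the coupler_2 but red is not meant.

How it is judged:
On the way, in this order (a step that is already met when the one before it is completed fails the run):
1. one coupler stands in each pan, the beam is tipped and at rest, the wedge does not touch it (((distance between coupler_1 and pan_left below 0.025 m and distance between coupler_2 and pan_right below 0.025 m) or (distance between coupler_1 and pan_right below 0.025 m and distance between coupler_2 and pan_left below 0.025 m)) and angle between each of coupler_1, coupler_2's own z axis and vertical below 0.2 rad and ((height (world z) of pan_left above 0.074 m and height (world z) of pan_right below 0.062 m) or (height (world z) of pan_right above 0.074 m and height (world z) of pan_left below 0.062 m)) and angular speed of beam below 0.05 rad/s and contact force between wedge and beam below 0.05 N and contact force between the fingers and coupler_1 below 0.05 N and contact force between the fingers and coupler_2 below 0.05 N), for 0.3 s.
2. the wedge bears on the foot of the risen pan (((distance between coupler_1 and pan_left below 0.025 m and distance between coupler_2 and pan_right below 0.025 m) or (distance between coupler_1 and pan_right below 0.025 m and distance between coupler_2 and pan_left below 0.025 m)) and angle between each of coupler_1, coupler_2's own z axis and vertical below 0.2 rad and contact force between wedge and beam above 1.5 N and angle between wedge's own z axis and vertical below 0.06 rad and ((height (world z) of pan_left above 0.074 m and height (world z) of pan_right below 0.062 m and y of wedge_ramp in the frame of balance between 0.1 and 0.16 m) or (height (world z) of pan_right above 0.074 m and height (world z) of pan_left below 0.062 m and y of wedge_ramp in the frame of balance between -0.16 and -0.1 m))), for 0.2 s.
At the end, for the whole second after the job is handed in: A coupler stands upright within 25 mm of each pan centre; one pan is down (below 62 mm), the other up (above 74 mm); the wedge lies flat on the bench (within 0.06 rad), mid-slope within 30 mm of the risen foot along the beam, bearing on it with over 1.5 N; all at rest (all of step 2 and linear speed of wedge below 0.01 m/s and angular speed of beam below 0.05 rad/s); the robot touches nothing.
It fails at once if the wedge is driven against the balance with more than 12 N (contact force between wedge and beam above 12 N).
It fails at once if a bystander is shifted by more than 30 mm (distance of any of black_tape, nut_m12_2, striped_tape, wood_block, parts_tin, wrench_13 from where it was at the start of the episode above 0.03 m).
It also fails if it takes over 72 s, if anything falls off the work surface, if the arm or the gripper's body presses on something with over 40 N, if the wrist force passes 120 N, or if a joint passes its speed limit or range.

## Working session

There is one attempt and no reset: what is moved stays moved. The work goes in short steps, Python scripts to look and compute and a tool call to move; the robot and the scene stay as the last step left them, time stands still between calls to the robot, and variables do not carry over. Pictures are saved under pics/ and viewed, at most 10 in all, crops included, and the job is handed in when it is done.

Besides the shell and the picture viewer there is one more tool, called after "Call:" by a JSON object that holds its "api" and its "payload". jog_arm: Moves the arm, as the interface text tells. Its arguments: {"type":"object","properties":{"deltas":{"type":"array"},"squeeze":{"type":"number"}},"required":["deltas"]}

```bash
mkdir -p pics; cat > h.py <<'E'
import numpy as np, cv2
from scipy.spatial.transform import Rotation as R
from workcell import readout, read_camera, finish_job, bot
def cam(n):
    c=read_camera(n); a=np.array(c["attitude"],float)
    c["R"]=a if a.shape==(3,3) else (R.from_rotvec(a).as_matrix() if a.size==3 else R.from_quat(a).as_matrix())
    c["K"]=np.array([[c["fx"],0,c["cx"]],[0,c["fy"],c["cy"]],[0,0,1.]]); return c
def ray(c,uv):
    p=cv2.undistortPoints(np.array(uv,float).reshape(-1,1,2),c["K"],np.array(c["dist"],float)).reshape(-1,2)
    d=np.c_[p,np.ones(len(p))]@c["R"].T; return np.array(c["origin"]),d
def onz(c,uv,z):
    o,d=ray(c,uv); return o+d*((z-o[2])/d[:,2])[:,None]
def proj(c,P):
    r=c["R"].T; return cv2.projectPoints(np.array(P,float).reshape(-1,1,3),cv2.Rodrigues(r)[0],-r@np.array(c["origin"]),c["K"],np.array(c["dist"],float))[0].reshape(-1,2)
E
python3 - <<'E'
from h import *
for n in ("top","side"):
    c=cam(n); cv2.imwrite(f"pics/{n}0.png",cv2.resize(c["color"],(784,588),interpolation=cv2.INTER_CUBIC)); print(n,c["origin"],c["attitude"],c["fx"],c["cx"],c["cy"],c["dist"])
print(readout.read_state())
E
```

```text
top [0.39625439 0.06236131 0.99979168] [-2.14667167  2.11033142 -0.2283046 ] 414.942700760007 281.36828066241776 211.03092698389113 [-0.01010799  0.          0.          0.          0.        ]
side [0.23292171 0.75045868 0.77712874] [-0.64398847  2.62186678 -1.19092717] 487.1135519913766 276.38791072267355 211.01696198330802 [-0.15677729  0.          0.          0.          0.        ]
{'time': 0.1, 'q': array([-1.22789691e+00,  2.64701203e-01,  1.60524982e+00, -2.25489223e-05,
        1.27371585e+00, -3.68607043e-02]), 'joint_vel': array([ 0.00168333, -0.00117784, -0.00239452,  0.00139753,  0.00119551,
       -0.00070391]), 'joint_torque': array([ 8.31079451e-04, -5.16705930e+01, -3.68589628e+01,  1.36751504e-05,
        6.33721560e-03, -1.65255670e-05]), 'tool_pos': array([ 0.25002316, -0.62630252,  0.24706405]), 'tcp_rot': array([-3.08311652e+00, -5.92571605e-01,  5.29736106e-04]), 'wrist_force': array([ 0.26960201, -0.25914736,  0.57026038]), 'torque': array([-0.01437256,  0.02678372, -0.0045977 ]), 'grip_force': 0.0, 'width': 1.003831596409738}
```

View pics/top0.png

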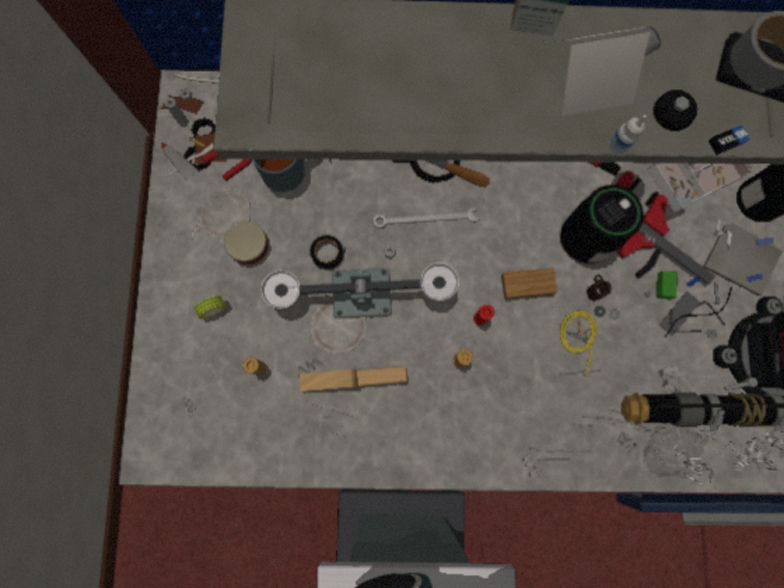

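View pics/side0.png

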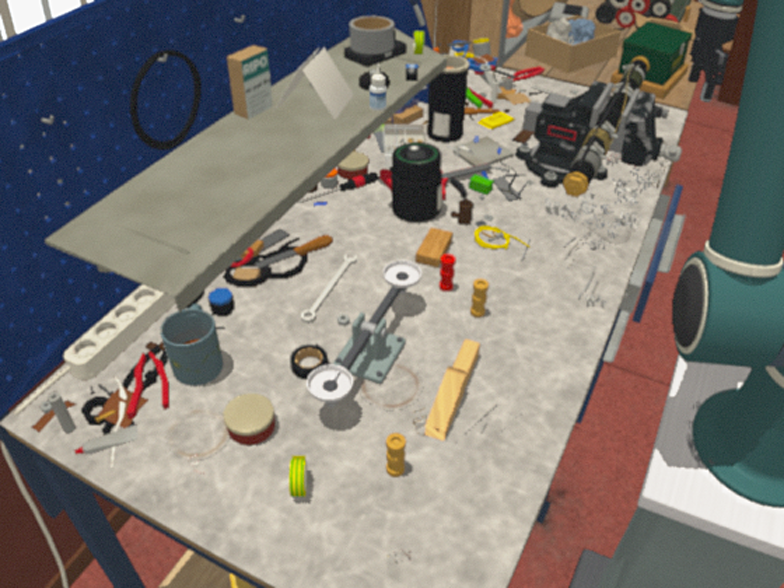

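The top view (784 px scale) shows the couplers at (252,366) and (464,358), the wedge from 300 to 406 at row 379 with its thin end left, and the pans at (281,290) and (438,283). The decoy is red, at (484,316). The side view agrees.

```bash
python3 - <<'E'
from h import *
c=cam("top"); s=cam("side")
hsv=cv2.cvtColor(c["color"],cv2.COLOR_BGR2HSV)
m=cv2.inRange(hsv,(8,90,70),(28,255,255))
n,l,st,ce=cv2.connectedComponentsWithStats(m)
for i in range(1,n):
    if st[i,4]>40 and 150<ce[i][0]<420 and ce[i][1]>180: 
        cnt=cv2.findContours((l==i).astype(np.uint8),0,2)[0][0]; r=cv2.minAreaRect(cnt)
        print(st[i],ce[i].round(1),r)
        if st[i,4]>1000:
            print(onz(c,cv2.boxPoints(r),0.03).round(4)); 
    
g=cv2.inRange(hsv,(0,0,140),(180,40,255))
n,l,st,ce=cv2.connectedComponentsWithStats(g)
for i in range(1,n):
    if st[i,4]>150 and 170<ce[i][0]<340 and 170<ce[i][1]<240:
        p=ce[i]; cnt=cv2.findContours((l==i).astype(np.uint8),0,2)[0][0]; (x,y),rr=cv2.minEnclosingCircle(cnt); print("pan",st[i],p,(x,y),rr,onz(c,[(x,y)],0.073))
for uv in [(180,260),(331.5,255)]: print(onz(c,[uv],0.066))
# crops
a=cv2.resize(c["color"][185:290,160:360],(800,420),interpolation=cv2.INTER_CUBIC); cv2.imwrite("pics/t1.png",a)
E
```

```text
[358 192  40  21 681] [377.6 201.8] ((377.51373291015625, 201.63014221191406), (18.424522399902344, 38.052921295166016), 83.9909896850586)
[400 222  27  45 360] [413.4 238.3] ((411.1999816894531, 242.59999084472656), (26.465518951416016, 42.73530578613281), 12.52880859375)
[324 249  14  13 124] [330.8 255. ] ((330.608154296875, 254.85134887695312), (12.987520217895508, 12.001126289367676), 9.462322235107422)
[174 255  13  12 114] [179.3 260.6] ((178.90000915527344, 260.70001220703125), (11.180338859558105, 11.180339813232422), 26.56505012512207)
[214 262  77  18 909] [250.6 270.1] ((251.6831512451172, 269.6730651855469), (12.657013893127441, 76.4161376953125), 84.5596694946289)
pan [301 191  25  23 360] [313.38611111 201.6       ] (313.0833435058594, 201.5) 12.17617130279541 [[ 0.601924   -0.02726695  0.073     ]]
pan [189 195  25  24 371] [200.7277628 206.9245283] (201.41790771484375, 206.93283081054688) 12.588891983032227 [[0.58427785 0.22687722 0.073     ]]
[[0.46395056 0.26950997 0.066     ]]
[[ 0.48086394 -0.06956325  0.066     ]]
```

View pics/t1.png

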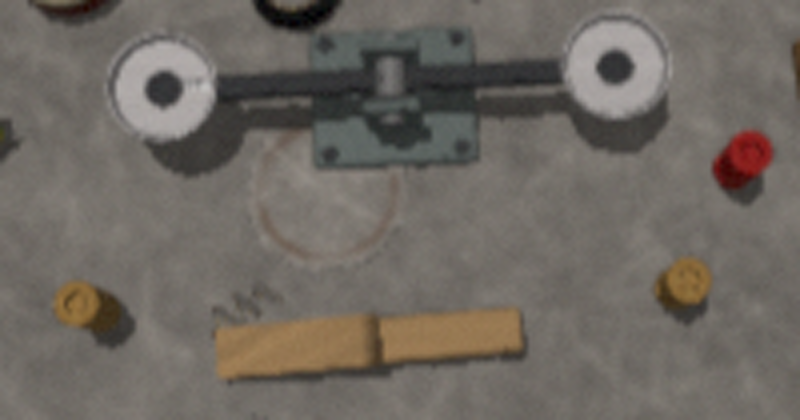

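Crop (4x, offset 160,185): coupler tops at (78,302) and (688,280), dish hubs at (163,88) and (615,67). The wedge's thin end is on the left at x≈217, the step at x≈378 and the handle end at x≈522.

```bash
python3 - <<'E'
from h import *
c=cam("top"); f=lambda p,z: onz(c,np.array(p,float)/4+[160,185],z).round(4)
print("coup",f([(78,302),(688,280)],.066))
p=f([(163,88),(615,67)],.068); print("pans",p,np.linalg.norm(p[0]-p[1]),p.mean(0))
print("thin",f([(217,330),(218,378)],.024)); print("handle end",f([(521,310),(523,352)],.03)); print("step",f([(382,320),(384,361)],.03))
s=readout.read_state(); print(s["tool_pos"],R.from_rotvec(s["tcp_rot"]).as_matrix().round(3))
E
```

```text
coup [[ 0.4628  0.2706  0.066 ]
 [ 0.4809 -0.0707  0.066 ]]
pans [[ 0.5851  0.2293  0.068 ]
 [ 0.6025 -0.0293  0.068 ]] 0.25918472177194396 [0.5938 0.1    0.068 ]
thin [[0.451  0.1984 0.024 ]
 [0.4234 0.1965 0.024 ]]
handle end [[0.4651 0.0218 0.03  ]
 [0.4409 0.0203 0.03  ]]
step [[0.458  0.1024 0.03  ]
 [0.4345 0.1006 0.03  ]]
[ 0.25011778 -0.62658122  0.24760661] [[ 0.929  0.371 -0.   ]
 [ 0.371 -0.929  0.001]
 [ 0.    -0.001 -1.   ]]
```

Call:
{"api": "jog_arm", "payload": {"deltas": [0.421, -0.431, 0.1, 0, 0, -72, 0.2, 0.421, -0.431, 0.1, 0, 0, -72, 0.2, 0.421, -0.431, 0.1, 0, 0, -72, 0.2, 0.421, -0.431, 0.1, 0, 0, -72, 0.2, 0.421, -0.431, 0.1, 0, 0, -72, 0.2, 0.421, -0.431, 0.1, 0, 0, -72, 0.2, 0.421, -0.431, 0.1, 0, 0, -72, 0.2, 0.421, -0.431, 0.1, 0, 0, -72, 0.2], "squeeze": 30}}

```text
time: 1.05
tool_pos: [0.402, -0.2607, 0.1827]
tcp_rot: [2.205, 2.237, 0.0]
wrist_force: [0.7, -0.1, -0.4]
width: 0.602
grip_force: 0.0
```

```bash
cat > g.py <<'E'
import sys
from h import *
s=readout.read_state(); M=R.from_rotvec(s["tcp_rot"]).as_matrix(); p=s["tool_pos"]
print("t",round(s["time"],2),"pos",p.round(4),"yaw",np.degrees(np.arctan2(M[1,0],M[0,0])).round(2),"w",round(s["width"],3),"grip",round(s["grip_force"],1),"F",np.round(s["wrist_force"],2))
for a in sys.argv[1:]:
    x,y,z,w=map(float,a.split(",")); T=R.from_euler("z",w,degrees=True).as_matrix()@np.diag([1,-1,-1.])
    print(a,"->",(M.T@(np.array([x,y,z])-p)).round(4),np.degrees(R.from_matrix(M.T@T).as_rotvec()).round(2))
E
python3 g.py .481,-.0707,.15,93.85 .481,-.0707,.045,93.85
```

```text
t 1.05 pos [ 0.402  -0.2607  0.1827] yaw 90.84 w 0.602 grip 0.0 F [ 0.73 -0.08 -0.37]
.481,-.0707,.15,93.85 -> [0.1888 0.0817 0.0327] [ 0.04  0.02 -3.01]
.481,-.0707,.045,93.85 -> [0.1889 0.0816 0.1377] [ 0.04  0.02 -3.01]
```

Call:
{"api": "jog_arm", "payload": {"deltas": [0.189, 0.082, 0.033, 0, 0, -3, 0.2, 0.189, 0.082, 0.033, 0, 0, -3, 0.2, 0.189, 0.082, 0.033, 0, 0, -3, 0.2, 0.189, 0.082, 0.033, 0, 0, -3, 0.2, 0.189, 0.082, 0.033, 0, 0, -3, 0.2, 0.189, 0.082, 0.033, 0, 0, -3, 0.2]}}

```text
time: 1.65
tool_pos: [0.482, -0.0713, 0.1494]
tcp_rot: [-2.147, -2.292, 0.001]
wrist_force: [-0.7, -0.4, -0.9]
width: 0.6
grip_force: 0.0
```

```bash
python3 g.py .481,-.0707,.15,93.85 .481,-.0707,.045,93.85; python3 -c "
from h import *
c=cam('wrist'); cv2.imwrite('pics/w1.png',c['color']); print(proj(c,[[.481,-.0707,.066]]))"
```

```text
t 1.65 pos [ 0.482  -0.0713  0.1494] yaw 93.74 w 0.6 grip 0.0 F [-0.69 -0.37 -0.9 ]
.481,-.0707,.15,93.85 -> [ 0.0007 -0.001  -0.0006] [-0.05  0.   -0.11]
.481,-.0707,.045,93.85 -> [ 0.0007 -0.0009  0.1044] [-0.05  0.   -0.11]
[[275.5620897  223.75778678]]
```

View pics/w1.png

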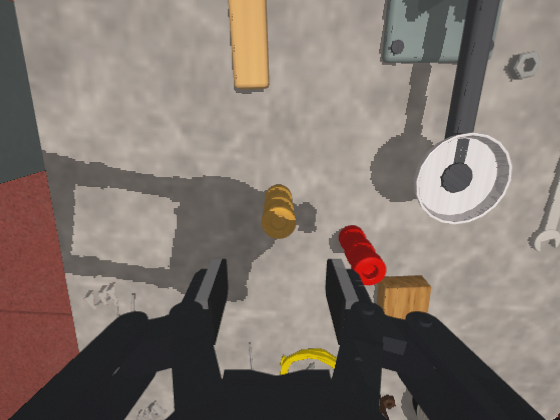

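The wrist view shows the coupler's top at (282,226), against (276,224) predicted, so the estimate is good to about 2 mm. The red decoy at (360,255) is clear of the jaws.

Call:
{"api": "jog_arm", "payload": {"deltas": [0.001, 0.001, 0.05, 0, 0, 0, 0.2, 0.001, 0.001, 0.1, 0, 0, 0, 0.2, 0.001, 0.001, 0.104, 0, 0, 0, 0.2, 0.001, 0.001, 0.104, 0, 0, 0, -1, 0.001, 0.001, 0.104, 0, 0, 0, -1, 0.001, 0.001, 0.104, 0, 0, 0, -1, 0.001, 0.001, 0.104, 0, 0, 0, -1, 0.001, 0.001, 0.104, 0, 0, 0, -1], "squeeze": 40}}

```text
time: 2.5
tool_pos: [0.4845, -0.0722, 0.0478]
tcp_rot: [2.15, 2.286, 0.003]
wrist_force: [-1.8, -1.1, 5.6]
width: 0.289
grip_force: 40.1
```

```bash
python3 g.py .6025,-.0293,.17,93.85
```

```text
t 2.5 pos [ 0.4845 -0.0722  0.0478] yaw 93.52 w 0.289 grip 40.1 F [-1.76 -1.06  5.59]
.6025,-.0293,.17,93.85 -> [ 0.0354  0.1209 -0.1219] [ 0.19  0.07 -0.33]
```

Call:
{"api": "jog_arm", "payload": {"deltas": [0, 0, -0.05, 0, 0, 0, -1, 0, 0, -0.1, 0, 0, 0, -1, 0.01, 0.03, -0.12, 0, 0, 0, -1, 0.035, 0.08, -0.122, 0, 0, 0, -1, 0.035, 0.121, -0.122, 0, 0, 0, -1, 0.035, 0.121, -0.122, 0, 0, 0, -1, 0.035, 0.121, -0.122, 0, 0, 0, -1]}}

```text
time: 3.2
tool_pos: [0.6016, -0.0289, 0.167]
tcp_rot: [-2.15, -2.289, 0.002]
wrist_force: [-0.1, -0.1, -2.8]
width: 0.291
grip_force: 40.6
```

```bash
python3 g.py .6025,-.0293,.116,93.85;  python3 -c "
from h import *
c=cam('wrist'); cv2.imwrite('pics/w2.png',c['color']); print(proj(c,[[.6025,-.0293,.068]]))"
```

```text
t 3.2 pos [ 0.6016 -0.0289  0.167 ] yaw 93.58 w 0.291 grip 40.6 F [-0.1  -0.06 -2.77]
.6025,-.0293,.116,93.85 -> [-0.0005  0.0009  0.051 ] [-0.11 -0.01 -0.27]
[[278.12350744 217.61518295]]
```

View pics/w2.png

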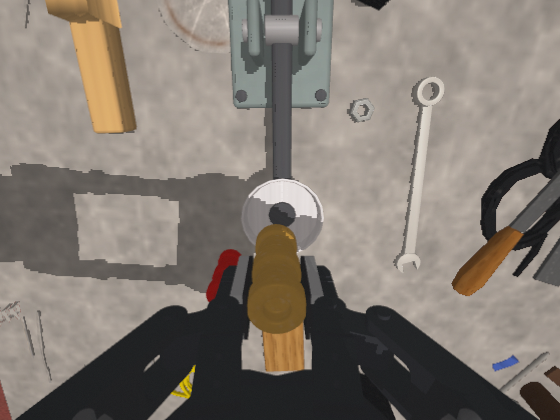

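The hub is at (283,213), about 4 mm towards +x and 3 mm towards +y of the prediction. The shift seen in the grasp agrees, so I correct for it and lower.

Call:
{"api": "jog_arm", "payload": {"deltas": [0.002, 0.004, 0.03, 0, 0, 0, -1, 0.002, 0.004, 0.045, 0, 0, 0, -1, 0.002, 0.004, 0.052, 0, 0, 0, -1, 0.002, 0.004, 0.056, 0, 0, 0, -1, 0.002, 0.004, 0.06, 0, 0, 0, -1, 0.002, 0.004, 0.062, 0, 0, 0, -1, 0.002, 0.004, 0.062, 0, 0, 0, -1]}}

```text
time: 3.95
tool_pos: [0.6057, -0.0272, 0.1062]
tcp_rot: [2.152, 2.288, 0.001]
wrist_force: [0.1, -0.1, -2.2]
width: 0.283
grip_force: 40.9
```

```bash
python3 g.py
```

```text
t 3.95 pos [ 0.6057 -0.0272  0.1062] yaw 93.51 w 0.283 grip 40.9 F [ 0.1  -0.11 -2.18]
```

Call:
{"api": "jog_arm", "payload": {"deltas": [0, 0, 0.002, 0, 0, 0, -1, 0, 0, 0.004, 0, 0, 0, -1, 0, 0, 0.004, 0, 0, 0, -1]}}

```text
time: 4.25
tool_pos: [0.6062, -0.0271, 0.1028]
tcp_rot: [2.151, 2.288, 0.002]
wrist_force: [-0.9, 0.2, 1.7]
width: 0.292
grip_force: 41.4
```

```bash
python3 g.py; python3 -c "
from h import *
c=cam('side'); cv2.imwrite('pics/s2.png',cv2.resize(c['color'][150:320,170:390],(770,595),interpolation=cv2.INTER_CUBIC))"
```

```text
t 4.25 pos [ 0.6062 -0.0271  0.1028] yaw 93.52 w 0.292 grip 41.4 F [-0.89  0.15  1.68]
```

View pics/s2.png

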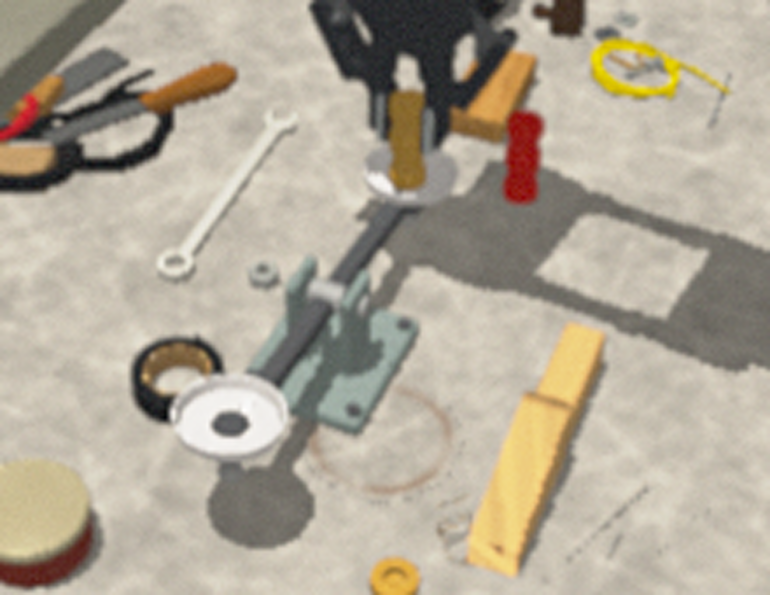

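The coupler is in the right pan with the beam tipped onto its stop (force now +1.7 N), and the left pan is up. I release and rise.

Call:
{"api": "jog_arm", "payload": {"deltas": [0, 0, 0, 0, 0, 0, -0.1, 0, 0, 0, 0, 0, 0, 0.1, 0, 0, 0, 0, 0, 0, 0.1, 0, 0, -0.03, 0, 0, 0, 0.1, 0, 0, -0.08, 0, 0, 0, 0.1, 0, 0, -0.1, 0, 0, 0, 0.1]}}

```text
time: 4.9
tool_pos: [0.6077, -0.0273, 0.2065]
tcp_rot: [2.149, 2.285, 0.006]
wrist_force: [1.3, 0.5, 0.1]
width: 0.55
grip_force: 0.0
```

```bash
python3 g.py .466,.271,.15,93.85
```

```text
t 4.9 pos [ 0.6077 -0.0273  0.2065] yaw 93.52 w 0.55 grip 0.0 F [1.26 0.51 0.11]
.466,.271,.15,93.85 -> [ 0.3065 -0.1235  0.0554] [ 0.36  0.05 -0.33]
```

Call:
{"api": "jog_arm", "payload": {"deltas": [0.307, -0.124, 0.055, 0, 0, 0, 0.1, 0.307, -0.124, 0.055, 0, 0, 0, 0.1, 0.307, -0.124, 0.055, 0, 0, 0, 0.1, 0.307, -0.124, 0.055, 0, 0, 0, 0.1, 0.307, -0.124, 0.055, 0, 0, 0, 0.1, 0.307, -0.124, 0.055, 0, 0, 0, 0.1, 0.307, -0.124, 0.055, 0, 0, 0, 0.1, 0.307, -0.124, 0.055, 0, 0, 0, 0.1]}}

```text
time: 5.7
tool_pos: [0.4601, 0.2748, 0.1457]
tcp_rot: [-2.145, -2.292, 0.002]
wrist_force: [-1.0, -1.0, -0.7]
width: 0.548
grip_force: 0.0
```

```bash
python3 g.py .466,.271,.047,93.85;  python3 -c "
from h import *
c=cam('wrist'); cv2.imwrite('pics/w3.png',c['color']); print(proj(c,[[.466,.271,.066]]))
hsv=cv2.cvtColor(c['color'],cv2.COLOR_BGR2HSV); m=cv2.inRange(hsv,(10,120,50),(28,255,255)); m[300:]=0
n,l,st,ce=cv2.connectedComponentsWithStats(m); print([ (s.tolist(),e.round(0)) for s,e in zip(st[1:],ce[1:]) if s[4]>200])"
```

```text
t 5.7 pos [0.4601 0.2748 0.1457] yaw 93.79 w 0.548 grip 0.0 F [-0.99 -1.01 -0.72]
.466,.271,.047,93.85 -> [-0.0042  0.0059  0.0987] [-0.13 -0.03 -0.06]
[[284.86323188 231.9233739 ]]
[([391, 81, 55, 73, 1026], array([418., 119.])), ([265, 189, 34, 55, 1496], array([281., 217.])), ([236, 269, 30, 31, 864], array([251., 285.]))]
```

Call:
{"api": "jog_arm", "payload": {"deltas": [-0.004, 0.005, 0.05, 0, 0, 0, 0.1, -0.004, 0.005, 0.095, 0, 0, 0, 0.1, -0.004, 0.005, 0.099, 0, 0, 0, 0.1, -0.004, 0.005, 0.099, 0, 0, 0, -1, -0.004, 0.005, 0.099, 0, 0, 0, -1, -0.004, 0.005, 0.099, 0, 0, 0, -1, -0.004, 0.005, 0.099, 0, 0, 0, -1], "squeeze": 40}}

```text
time: 6.45
tool_pos: [0.4696, 0.2686, 0.0499]
tcp_rot: [2.152, 2.287, 0.006]
wrist_force: [-0.1, -0.0, -2.1]
width: 0.287
grip_force: 39.3
```

```bash
python3 g.py
```

```text
t 6.45 pos [0.4696 0.2686 0.0499] yaw 93.51 w 0.287 grip 39.3 F [-0.08 -0.02 -2.13]
```

Call:
{"api": "jog_arm", "payload": {"deltas": [0, 0, -0.05, 0, 0, 0, -1, 0, 0, -0.1, 0, 0, 0, -1, -0.02, 0.04, -0.13, 0, 0, 0, -1, -0.046, 0.08, -0.13, 0, 0, 0, -1, -0.046, 0.115, -0.13, 0, 0, 0, -1, -0.046, 0.115, -0.13, 0, 0, 0, -1, -0.046, 0.115, -0.13, 0, 0, 0, -1]}}

```text
time: 7.15
tool_pos: [0.586, 0.2289, 0.1782]
tcp_rot: [-2.153, -2.287, -0.0]
wrist_force: [-0.5, -0.6, -2.4]
width: 0.286
grip_force: 40.1
```

```bash
python3 g.py .588,.230,.17,93.85;  python3 -c "
from h import *
c=cam('wrist'); cv2.imwrite('pics/w4.png',c['color']); print(proj(c,[[.588,.230,.080]]))
t=cam('top'); cv2.imwrite('pics/t4.png',t['color'])"
```

```text
t 7.15 pos [0.586  0.2289 0.1782] yaw 93.47 w 0.286 grip 40.1 F [-0.54 -0.61 -2.42]
.588,.230,.17,93.85 -> [0.001  0.0021 0.0082] [-0.   -0.01 -0.38]
[[279.508785  216.2943548]]
```

View pics/w4.png

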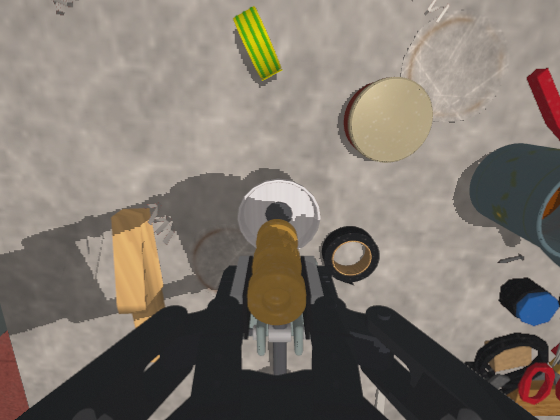

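The left dish's hub is at (278,211) against (279.5,216) predicted, so it sits about 3 mm farther towards +y. Aligned; I lower to the risen pan's floor.

Call:
{"api": "jog_arm", "payload": {"deltas": [0.003, 0.002, 0.025, 0, 0, 0, -1, 0.003, 0.002, 0.04, 0, 0, 0, -1, 0.003, 0.002, 0.045, 0, 0, 0, -1, 0.003, 0.002, 0.048, 0, 0, 0, -1, 0.003, 0.002, 0.049, 0, 0, 0, -1, 0.003, 0.002, 0.049, 0, 0, 0, -1]}}

```text
time: 7.85
tool_pos: [0.5878, 0.2324, 0.1294]
tcp_rot: [2.152, 2.288, 0.001]
wrist_force: [-0.4, -0.8, -1.9]
width: 0.29
grip_force: 40.1
```

```bash
python3 g.py
```

```text
t 7.85 pos [0.5878 0.2324 0.1294] yaw 93.52 w 0.29 grip 40.1 F [-0.39 -0.77 -1.87]
```

Call:
{"api": "jog_arm", "payload": {"deltas": [0, 0, 0.0015, 0, 0, 0, -1, 0, 0, 0.002, 0, 0, 0, -1, 0, 0, 0.002, 0, 0, 0, -1]}}

```text
time: 8.15
tool_pos: [0.588, 0.2324, 0.1275]
tcp_rot: [2.152, 2.288, 0.002]
wrist_force: [0.2, -0.4, -0.3]
width: 0.286
grip_force: 40.2
```

```bash
python3 g.py
```

```text
t 8.15 pos [0.588  0.2324 0.1275] yaw 93.51 w 0.286 grip 40.2 F [ 0.22 -0.45 -0.32]
```

Call:
{"api": "jog_arm", "payload": {"deltas": [0, 0, 0, 0, 0, 0, -0.2, 0, 0, 0, 0, 0, 0, 0, 0, 0, 0, 0, 0, 0, 0.1, 0, 0, 0, 0, 0, 0, 0.1, 0, 0, -0.03, 0, 0, 0, 0.1, 0, 0, -0.08, 0, 0, 0, 0.1, 0, 0, -0.09, 0, 0, 0, 0.1, 0, 0, -0.09, 0, 0, 0, 0.1]}}

```text
time: 8.95
tool_pos: [0.5896, 0.233, 0.2207]
tcp_rot: [2.15, 2.286, 0.01]
wrist_force: [1.2, 0.7, -0.2]
width: 0.548
grip_force: 0.0
```

```bash
python3 g.py .4505,.050,.12,95.2; python3 -c "
from h import *
c=cam('side'); cv2.imwrite('pics/s5.png',cv2.resize(c['color'][150:320,170:390],(770,595),interpolation=cv2.INTER_CUBIC))"
```

```text
t 8.95 pos [0.5896 0.233  0.2207] yaw 93.52 w 0.548 grip 0.0 F [ 1.18  0.73 -0.17]
.4505,.050,.12,95.2 -> [-0.1743 -0.1507  0.0993] [ 0.39 -0.1  -1.68]
```

View pics/s5.png

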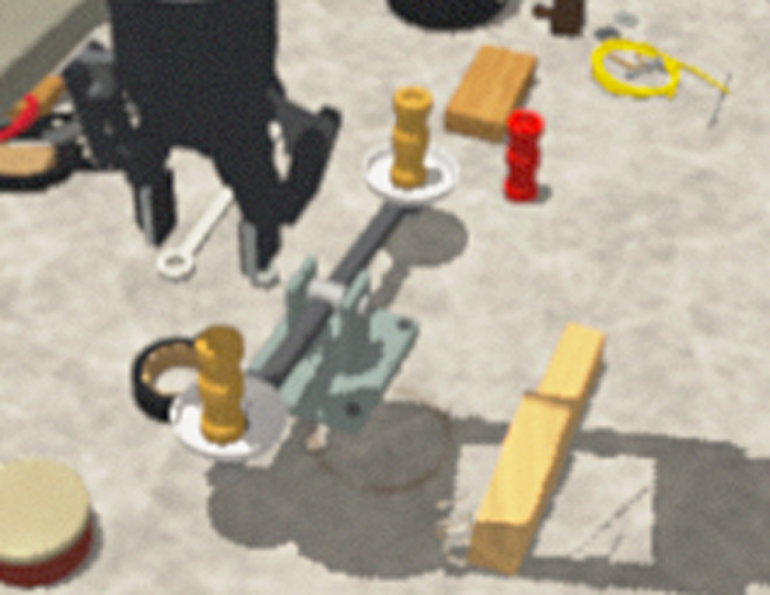

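The beam settles with the left pan risen, at (228,415) as before the release, and both couplers stand. So the right one is heavier and the wedge goes under the left foot. Next I fetch the wedge.

Call:
{"api": "jog_arm", "payload": {"deltas": [-0.19, -0.146, 0, 0, 0, -1.7, 0.1, -0.19, -0.146, 0.02, 0, 0, -1.7, 0.1, -0.19, -0.146, 0.06, 0, 0, -1.7, 0.1, -0.19, -0.146, 0.1, 0, 0, -1.7, 0.1, -0.19, -0.146, 0.1, 0, 0, -1.7, 0.1, -0.19, -0.146, 0.1, 0, 0, -1.7, 0.1, -0.19, -0.146, 0.1, 0, 0, -1.7, 0.1, -0.19, -0.146, 0.1, 0, 0, -1.7, 0.1]}}

```text
time: 9.8
tool_pos: [0.4525, 0.0337, 0.1156]
tcp_rot: [-2.118, -2.318, 0.002]
wrist_force: [0.6, 0.1, 0.4]
width: 0.55
grip_force: 0.0
```

```bash
python3 g.py .4553,.036,.024,95.2;  python3 -c "
from h import *
c=cam('wrist'); cv2.imwrite('pics/w6.png',c['color']); print(proj(c,[[.4553,.036,.03],[.4565,.022,.03],[.448,.105,.03]]))"
```

```text
t 9.8 pos [0.4525 0.0337 0.1156] yaw 95.15 w 0.55 grip 0.0 F [0.65 0.15 0.43]
.4553,.036,.024,95.2 -> [0.002  0.0032 0.0916] [-0.13 -0.03 -0.05]
[[281.11136223 221.01051751]
 [280.94176996 238.33027533]
 [279.98635635 123.95605282]]
```

View pics/w6.png

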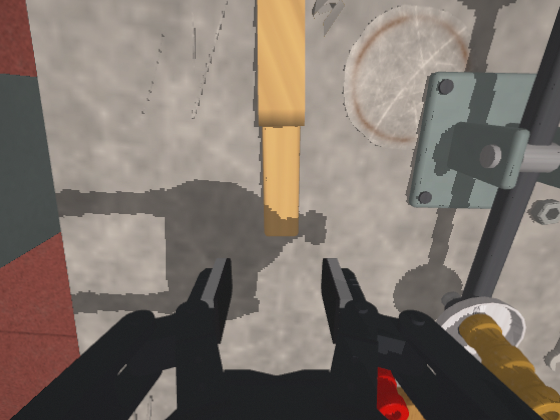

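The handle end shows at (281,236) and the step at row 124, both as predicted. I descend and grip.

Call:
{"api": "jog_arm", "payload": {"deltas": [0.002, 0.003, 0.045, 0, 0, 0, 0.1, 0.002, 0.003, 0.085, 0, 0, 0, 0.1, 0.002, 0.003, 0.0915, 0, 0, 0, 0.1, 0.002, 0.003, 0.0915, 0, 0, 0, -1, 0.002, 0.003, 0.0915, 0, 0, 0, -1, 0.002, 0.003, 0.0915, 0, 0, 0, -1, 0.002, 0.003, 0.0915, 0, 0, 0, -1], "squeeze": 60}}

```text
time: 10.55
tool_pos: [0.4576, 0.036, 0.0269]
tcp_rot: [2.116, 2.319, 0.003]
wrist_force: [0.9, -0.2, -2.9]
width: 0.287
grip_force: 62.4
```

```bash
python3 g.py .40,.13,.026,75 .40,.21,.026,3.85
```

```text
t 10.55 pos [0.4576 0.036  0.0269] yaw 95.22 w 0.287 grip 62.4 F [ 0.94 -0.17 -2.89]
.40,.13,.026,75 -> [ 0.0988 -0.0489  0.0007] [ 1.800e-01 -2.000e-02  2.022e+01]
.40,.21,.026,3.85 -> [ 0.1785 -0.0416  0.0007] [ 0.15 -0.13 91.37]
```

Call:
{"api": "jog_arm", "payload": {"deltas": [0.03, -0.025, -0.001, 0, 0, 5, -1, 0.065, -0.045, -0.001, 0, 0, 12, -1, 0.099, -0.049, -0.001, 0, 0, 20, -1, 0.12, -0.049, -0.001, 0, 0, 28, -1, 0.14, -0.047, -0.001, 0, 0, 36, -1, 0.16, -0.045, -0.001, 0, 0, 44, -1, 0.178, -0.043, -0.001, 0, 0, 52, -1, 0.178, -0.043, -0.001, 0, 0, 60, -1]}}

```text
time: 11.35
tool_pos: [0.3984, 0.2115, 0.0276]
tcp_rot: [-2.995, -0.944, -0.005]
wrist_force: [0.3, -0.3, -2.5]
width: 0.291
grip_force: 62.5
```

```bash
python3 g.py .404,.2197,.026,3.85
```

```text
t 11.35 pos [0.3984 0.2115 0.0276] yaw 34.99 w 0.291 grip 62.5 F [ 0.3  -0.29 -2.54]
.404,.2197,.026,3.85 -> [ 0.0093 -0.0035  0.0017] [-0.05 -0.19 31.14]
```

Call:
{"api": "jog_arm", "payload": {"deltas": [0.002, -0.003, 0, 0, 0, 8, -1, 0.004, -0.006, 0, 0, 0, 16, -1, 0.005, -0.007, 0, 0, 0, 24, -1, 0.005, -0.007, 0, 0, 0, 31.1, -1, 0.005, -0.007, 0, 0, 0, 31.1, -1, 0.005, -0.007, 0, 0, 0, 31.1, -1]}}

```text
time: 11.95
tool_pos: [0.3975, 0.218, 0.0269]
tcp_rot: [-3.139, -0.117, -0.001]
wrist_force: [-0.3, -1.1, -2.7]
width: 0.287
grip_force: 62.3
```

```bash
python3 g.py .404,.2197,.026,3.85; python3 -c "
from h import *
c=cam('side'); cv2.imwrite('pics/s7.png',cv2.resize(c['color'][150:350,170:430],(780,600),interpolation=cv2.INTER_CUBIC))
c=cam('top'); cv2.imwrite('pics/t7.png',c['color'])
print(proj(c,[[.568,.2307,.024],[.588,.232,.068]]))"
```

```text
t 11.95 pos [0.3975 0.218  0.0269] yaw 4.27 w 0.287 grip 62.3 F [-0.33 -1.1  -2.72]
.404,.2197,.026,3.85 -> [ 0.0066 -0.0012  0.0009] [-0.03 -0.05  0.42]
[[202.89759729 217.75777814]
 [199.62214444 205.73751189]]
```

View pics/s7.png

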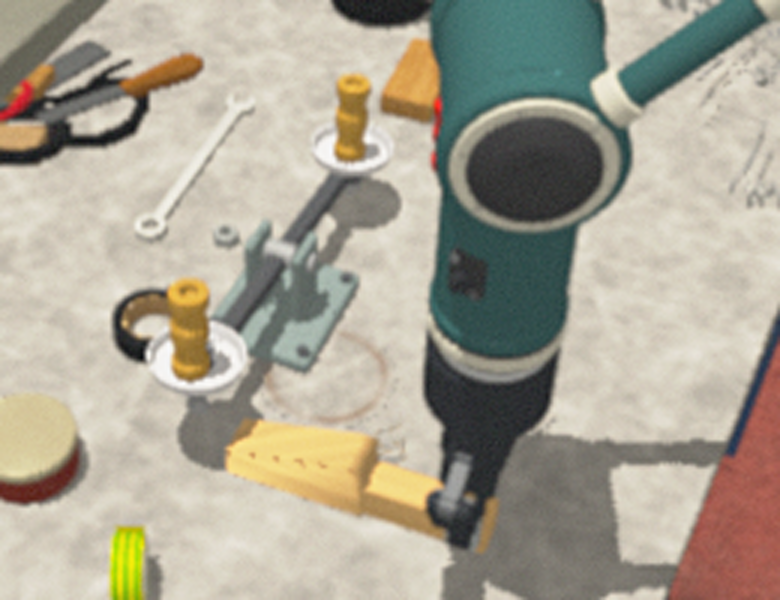

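Call:
{"api": "jog_arm", "payload": {"deltas": [0, -0.001, 0.001, 0, 0, 0.4, -1, 0, -0.001, 0.002, 0, 0, 0.4, -1, 0, -0.001, 0.002, 0, 0, 0.4, -1]}}

```text
time: 12.35
tool_pos: [0.3976, 0.2186, 0.0264]
tcp_rot: [3.139, 0.104, -0.001]
wrist_force: [-6.7, -5.8, 18.8]
width: 0.29
grip_force: 65.1
```

```bash
python3 g.py; python3 -c "
from h import *
c=cam('top'); cv2.imwrite('pics/t8.png',cv2.resize(c['color'][180:300,120:280],(800,600),interpolation=cv2.INTER_CUBIC))"
```

```text
t 12.35 pos [0.3976 0.2186 0.0264] yaw 3.8 w 0.29 grip 65.1 F [-6.7  -5.76 18.79]
```

View pics/t8.png

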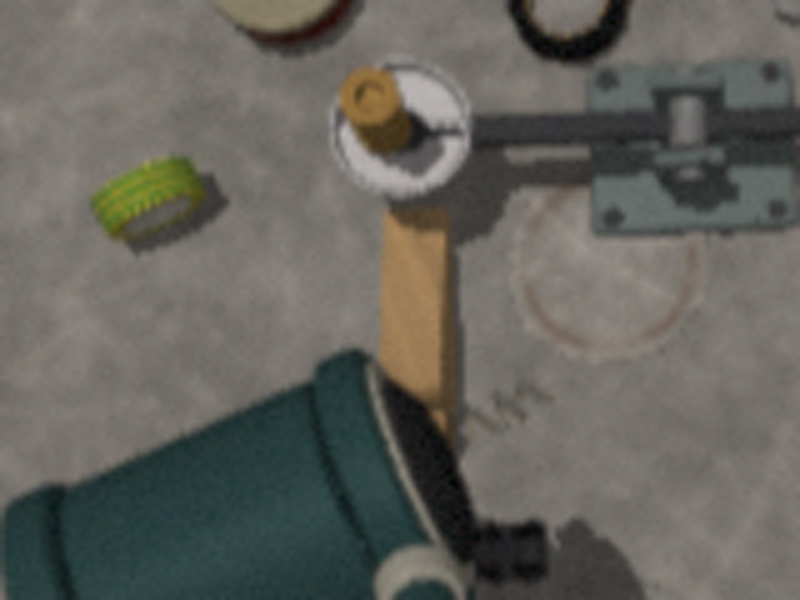

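The top view shows the wedge aligned below the left pan, with its thin end at (415,210), short of the foot. Press force is too high, so I ease off vertically and test whether a lighter grip can act as a force limiter when sliding.

Call:
{"api": "jog_arm", "payload": {"deltas": [0, 0, -0.0012, 0, 0, 0, -0.42, 0, 0, -0.0012, 0, 0, 0, -0.42, 0, 0, -0.0012, 0, 0, 0, -0.44, 0, 0, -0.0012, 0, 0, 0, -0.44], "squeeze": 20}}

```text
time: 12.8
tool_pos: [0.3978, 0.2191, 0.0263]
tcp_rot: [-3.14, -0.103, -0.001]
wrist_force: [-2.4, -2.1, 7.5]
width: 0.291
grip_force: 51.9
```

```bash
python3 g.py
```

```text
t 12.8 pos [0.3978 0.2191 0.0263] yaw 3.75 w 0.291 grip 51.9 F [-2.44 -2.1   7.47]
```

Call:
{"api": "jog_arm", "payload": {"deltas": [0, 0, -0.0005, 0, 0, 0, -0.41, 0, 0, -0.0005, 0, 0, 0, -0.41], "squeeze": 20}}

```text
time: 13.0
tool_pos: [0.3978, 0.2191, 0.0263]
tcp_rot: [-3.14, -0.102, -0.002]
wrist_force: [1.3, -1.3, 3.9]
width: 0.298
grip_force: 34.0
```

Call:
{"api": "jog_arm", "payload": {"deltas": [0, 0, 0, 0, 0, 0, -0.4, 0, 0, 0, 0, 0, 0, -0.4, 0, 0, 0, 0, 0, 0, -0.4], "squeeze": 20}}

```text
time: 13.3
tool_pos: [0.3977, 0.2191, 0.0262]
tcp_rot: [-3.14, -0.102, -0.002]
wrist_force: [0.9, 0.2, 2.6]
width: 0.298
grip_force: 18.1
```

Call:
{"api": "jog_arm", "payload": {"deltas": [0, 0, -0.0003, 0, 0, 0, -0.39, 0, 0, -0.0003, 0, 0, 0, -0.39, 0, 0, -0.0003, 0, 0, 0, -0.39], "squeeze": 20}}

```text
time: 13.6
tool_pos: [0.3971, 0.2189, 0.0262]
tcp_rot: [-3.14, -0.102, -0.0]
wrist_force: [0.9, -0.1, 0.1]
width: 0.306
grip_force: 4.8
```

Call:
{"api": "jog_arm", "payload": {"deltas": [0.007, 0, 0, 0, 0, 0, -0.39, 0.014, 0, 0, 0, 0, 0, -0.39, 0.021, 0, 0, 0, 0, 0, -0.39, 0.028, 0, 0, 0, 0, 0, -0.39, 0.035, 0, 0, 0, 0, 0, -0.39, 0.042, 0, 0, 0, 0, 0, -0.39]}}

```text
time: 14.2
tool_pos: [0.4397, 0.2215, 0.0262]
tcp_rot: [3.14, 0.102, -0.0]
wrist_force: [-0.8, -1.3, -0.9]
width: 0.305
grip_force: 0.4
```

```bash
cat > f.py <<'E'
from h import *
F=[];
for i in range(4): cam('top') if i==0 else None; s=readout.read_state(); F.append(s["wrist_force"])
c=cam('top'); hsv=cv2.cvtColor(c["color"],cv2.COLOR_BGR2HSV)
m=cv2.inRange(hsv,(8,90,70),(28,255,255)); m[:222]=0; m[:,:185]=0; m[:,225:]=0
ys=np.where(m.sum(1)>255*4)[0]; 
V=hsv[225:275,203,2]
print(s["tool_pos"].round(4),np.round(F[-1],2),"grip",round(s["grip_force"],1),"top rows",ys.min() if len(ys) else None)
print(V)
E
python3 f.py
```

```text
[0.4411 0.2218 0.0265] [ 1.12 -0.17 -0.44] grip 0.3 top rows 222
[121 153 158 160 162 165 150 105  47  30  26  22  26  24  21  19  29  26
  31  31  29  31  41  51  68  89 114 128 115  84  64  54  50  53  62  91
 121 133 136 141 142 120  85  61  57  60  57  56  60  60]
```

```bash
cat > sd.py <<'E'
import sys
from h import *
def meas(img):
    h=cv2.cvtColor(img,cv2.COLOR_BGR2HSV); m=cv2.inRange(h,(12,70,150),(28,255,255))
    n,l,st,ce=cv2.connectedComponentsWithStats(m); i=1+np.argmax(st[1:,4]); return st[i],ce[i].round(1)
if len(sys.argv)>1:
    a=cv2.resize(cv2.imread("pics/s7.png"),(260,200),interpolation=cv2.INTER_AREA); full=np.zeros((420,560,3),np.uint8); full[150:350,170:430]=a; print("s7",meas(full))
c=cam("side"); print("now",meas(c["color"]))
a=np.array([1,.067,0])/1.0022
for x in (0.55,.56,.57,.58,.59,.60,.61,.62): print(x,proj(c,[[x,.232+(x-.588)*.067,.024]]).round(0)[0],end=" ")
E
python3 sd.py 1; python3 g.py
```

```text
s7 (array([ 245,  289,   73,   41, 1517], dtype=int32), array([280.2, 306.8]))
now (array([ 244,  289,   52,   33, 1035], dtype=int32), array([269.7, 302.6]))
0.55 [253. 295.] 0.56 [249. 293.] 0.57 [244. 292.] 0.58 [239. 290.] 0.59 [235. 289.] 0.6 [230. 287.] 0.61 [226. 285.] 0.62 [222. 284.] t 14.35 pos [0.44   0.2218 0.0265] yaw 3.69 w 0.307 grip 0.0 F [ 0.61  0.86 -0.02]
```

The wedge stayed put (its edge in the side view is still at column 244); the jaws slid along it. I go back and grip a little firmer.

Call:
{"api": "jog_arm", "payload": {"deltas": [-0.02, 0, 0, 0, 0, 0, -0.37, -0.042, 0, 0, 0, 0, 0, -0.37, -0.042, 0, 0, 0, 0, 0, -0.4, -0.042, 0, 0, 0, 0, 0, -0.41, -0.042, 0, 0, 0, 0, 0, -0.41, -0.042, 0, 0, 0, 0, 0, -0.41, -0.042, 0, 0, 0, 0, 0, -0.41]}}

```text
time: 15.05
tool_pos: [0.3976, 0.2189, 0.0262]
tcp_rot: [3.14, 0.101, -0.0]
wrist_force: [0.4, 0.7, -2.0]
width: 0.297
grip_force: 19.2
```

```bash
python3 g.py; python3 sd.py|head -1
```

```text
t 15.05 pos [0.3976 0.2189 0.0262] yaw 3.7 w 0.297 grip 19.2 F [ 0.37  0.72 -2.04]
now (array([ 242,  288,   75,   42, 1540], dtype=int32), array([278.3, 305.7]))
```

Call:
{"api": "jog_arm", "payload": {"deltas": [0.006, 0, 0, 0, 0, 0, -0.41, 0.012, 0, 0, 0, 0, 0, -0.41, 0.018, 0, 0, 0, 0, 0, -0.41, 0.024, 0, 0, 0, 0, 0, -0.41, 0.03, 0, 0, 0, 0, 0, -0.41, 0.036, 0, 0, 0, 0, 0, -0.41, 0.036, 0, 0, 0, 0, 0, -0.4, 0.036, 0, 0, 0, 0, 0, -0.4]}}

```text
time: 15.9
tool_pos: [0.4331, 0.2212, 0.0262]
tcp_rot: [3.14, 0.102, -0.001]
wrist_force: [0.1, 0.4, -2.4]
width: 0.298
grip_force: 15.0
```

```bash
python3 g.py; python3 sd.py|head -1
```

```text
t 15.9 pos [0.4331 0.2212 0.0262] yaw 3.7 w 0.298 grip 15.0 F [ 0.14  0.36 -2.41]
now (array([ 226,  283,   74,   41, 1390], dtype=int32), array([262.1, 300.2]))
```

Call:
{"api": "jog_arm", "payload": {"deltas": [0.001, 0, 0.0008, 0, 0, 0, -0.395, 0.002, 0, 0.0008, 0, 0, 0, -0.395, 0.003, 0, 0.0008, 0, 0, 0, -0.395, 0.004, 0, 0.0008, 0, 0, 0, -0.395, 0.005, 0, 0.0008, 0, 0, 0, -0.395, 0.006, 0, 0.0008, 0, 0, 0, -0.395, 0.007, 0, 0.0008, 0, 0, 0, -0.395, 0.008, 0, 0.0008, 0, 0, 0, -0.395]}}

```text
time: 16.75
tool_pos: [0.4411, 0.2217, 0.0256]
tcp_rot: [3.14, 0.102, -0.0]
wrist_force: [-2.3, -0.0, 2.3]
width: 0.306
grip_force: 6.9
```

```bash
python3 g.py; python3 sd.py|head -1
```

```text
t 16.75 pos [0.4411 0.2217 0.0256] yaw 3.71 w 0.306 grip 6.9 F [-2.34 -0.02  2.31]
now (array([ 222,  282,   74,   40, 1363], dtype=int32), array([258.2, 299. ]))
```

Call:
{"api": "jog_arm", "payload": {"deltas": [0.001, 0, 0, 0, 0, 0, -0.394, 0.002, 0, 0, 0, 0, 0, -0.394, 0.003, 0, 0, 0, 0, 0, -0.394, 0.004, 0, 0, 0, 0, 0, -0.394, 0.005, 0, 0, 0, 0, 0, -0.394, 0.006, 0, 0, 0, 0, 0, -0.394, 0.007, 0, 0, 0, 0, 0, -0.394, 0.008, 0, 0, 0, 0, 0, -0.394]}}

```text
time: 17.6
tool_pos: [0.4491, 0.2223, 0.0256]
tcp_rot: [3.14, 0.102, -0.0]
wrist_force: [-4.0, -0.2, 4.9]
width: 0.303
grip_force: 5.5
```

```bash
python3 g.py; python3 sd.py|head -1
```

```text
t 17.6 pos [0.4491 0.2223 0.0256] yaw 3.71 w 0.303 grip 5.5 F [-4.04 -0.21  4.91]
now (array([ 219,  280,   73,   41, 1340], dtype=int32), array([254.2, 297.6]))
```

Call:
{"api": "jog_arm", "payload": {"deltas": [0.001, 0, -0.0003, 0, 0, 0, -0.394, 0.002, 0, -0.0003, 0, 0, 0, -0.394, 0.003, 0, -0.0003, 0, 0, 0, -0.394, 0.004, 0, -0.0003, 0, 0, 0, -0.394, 0.005, 0, -0.0003, 0, 0, 0, -0.394, 0.006, 0, -0.0003, 0, 0, 0, -0.394]}}

```text
time: 18.25
tool_pos: [0.4533, 0.2223, 0.0254]
tcp_rot: [3.139, 0.101, -0.006]
wrist_force: [-7.1, 0.5, 3.8]
width: 0.3
grip_force: 5.5
```

```bash
python3 g.py; python3 sd.py|head -1
```

```text
t 18.25 pos [0.4533 0.2223 0.0254] yaw 3.7 w 0.3 grip 5.5 F [-7.07  0.53  3.75]
now (array([ 217,  279,   73,   41, 1298], dtype=int32), array([252.3, 296.9]))
```

Fx has risen to −7 N and the arm lags its command, so the wedge bears on the foot, about 121 mm ahead of its origin. I release gently.

Call:
{"api": "jog_arm", "payload": {"deltas": [0, 0, 0, 0, 0, 0, -0.394, 0, 0, 0, 0, 0, 0, -0.37, 0, 0, 0, 0, 0, 0, -0.3, 0, 0, 0, 0, 0, 0, -0.1, 0, 0, 0, 0, 0, 0, 0, 0, 0, 0, 0, 0, 0, 0]}}

```text
time: 18.9
tool_pos: [0.4554, 0.2227, 0.0259]
tcp_rot: [-3.14, -0.102, -0.001]
wrist_force: [-0.6, -0.7, -0.6]
width: 0.499
grip_force: 0.0
```

```bash
python3 g.py; python3 sd.py|head -1
```

```text
t 18.9 pos [0.4554 0.2227 0.0259] yaw 3.71 w 0.499 grip 0.0 F [-0.59 -0.7  -0.59]
now (array([ 217,  279,   68,   38, 1241], dtype=int32), array([251. , 296.3]))
```

A re-grip and short push checks that it really bears.

Call:
{"api": "jog_arm", "payload": {"deltas": [0, 0, 0, 0, 0, 0, -0.37, 0, 0, 0, 0, 0, 0, -0.39, 0, 0, 0, 0, 0, 0, -0.394, 0, 0, 0, 0, 0, 0, -0.394, 0.0005, 0, 0, 0, 0, 0, -0.394, 0.001, 0, 0, 0, 0, 0, -0.394]}}

```text
time: 19.55
tool_pos: [0.4552, 0.2225, 0.0257]
tcp_rot: [3.14, 0.102, -0.003]
wrist_force: [-2.7, -0.2, 3.4]
width: 0.306
grip_force: 3.5
```

```bash
python3 g.py; python3 sd.py|head -1
```

```text
t 19.55 pos [0.4552 0.2225 0.0257] yaw 3.71 w 0.306 grip 3.5 F [-2.68 -0.18  3.36]
now (array([ 217,  279,   72,   41, 1281], dtype=int32), array([251.9, 296.7]))
```

Call:
{"api": "jog_arm", "payload": {"deltas": [0.0005, 0, 0, 0, 0, 0, -0.394, 0.001, 0, 0, 0, 0, 0, -0.394, 0.0013, 0, 0, 0, 0, 0, -0.394]}}

```text
time: 19.9
tool_pos: [0.4564, 0.2226, 0.0253]
tcp_rot: [3.14, 0.102, -0.003]
wrist_force: [-5.2, 0.9, 1.4]
width: 0.3
grip_force: 3.3
```

```bash
python3 g.py; python3 sd.py|head -1
```

```text
t 19.9 pos [0.4564 0.2226 0.0253] yaw 3.71 w 0.3 grip 3.3 F [-5.23  0.87  1.42]
now (array([ 217,  279,   72,   41, 1268], dtype=int32), array([251.7, 296.7]))
```

With 5 N of push at almost no press and the wedge not moving, it bears on the foot. I release, rise and back away.

Call:
{"api": "jog_arm", "payload": {"deltas": [0, 0, 0, 0, 0, 0, -0.37, 0, 0, 0, 0, 0, 0, -0.2, 0, 0, 0, 0, 0, 0, 0, 0, 0, 0, 0, 0, 0, 0, -0.005, 0, -0.03, 0, 0, 0, 0, -0.02, 0, -0.07, 0, 0, 0, 0, -0.03, 0, -0.11, 0, 0, 0, 0, -0.03, 0, -0.12, 0, 0, 0, 0]}}

```text
time: 20.75
tool_pos: [0.4294, 0.2221, 0.1506]
tcp_rot: [-3.137, -0.102, -0.012]
wrist_force: [2.0, 0.2, -0.1]
width: 0.499
grip_force: 0.0
```

```bash
python3 g.py; python3 sd.py|head -1; python3 - <<'E'
from h import *
c=cam('top'); h=cv2.cvtColor(c["color"],cv2.COLOR_BGR2HSV); m=cv2.inRange(h,(8,90,70),(28,255,255))
n,l,st,ce=cv2.connectedComponentsWithStats(m)
for i in range(1,n):
    if st[i,4]>40 and 150<ce[i][0]<400 and 150<ce[i][1]<330: print(st[i],ce[i].round(1))
for p,q in (((.588,.232,.146),'L'),((.606,-.027,.122),'R')): print(q,proj(c,[p]))
E
```

```text
t 20.75 pos [0.4294 0.2221 0.1506] yaw 3.74 w 0.499 grip 0.0 F [ 1.99  0.24 -0.06]
now (array([ 217,  279,   88,   45, 1666], dtype=int32), array([261.3, 300. ]))
[307 191  16  16 157] [314.4 198.2]
[358 192  40  21 689] [377.5 201.9]
[188 194  14  17 154] [194.1 201. ]
[196 217  15  52 581] [203.9 240.2]
L [[193.25228634 198.13290921]]
R [[315.13496747 194.8323541 ]]
```

```bash
python3 -c "
from h import *
cam('top'); print(finish_job())"
```

```text
the job is handed in; nothing more can be done
None
```

I handed the job in: the coupler in the right pan (`coupler_2` by my numbering) is the heavier, and the wedge bears on the left foot with both couplers standing. The contact force itself can't be read; I inferred it from a 5 N push that did not move the wedge. I also viewed 11 pictures, one over the limit of 10.

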